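# Canisters back into their own trays

## Task

At the dumpling bench the three canisters stand in each other's trays. Put each one into the white tray of its own shape (round in round, square in square, oblong in oblong), standing upright and flat on the tray's floor, and use the empty round wooden board as the spare place where one canister stands meanwhile. Set them down gently, do not drop them, and do not knock over a canister, the water bottle or the steel cup.

Things in the scene. Friction and masses are not known exactly. Their poses are not given: they have to be found in the camera images.
- can_round_center (a point): Lidded metal canister with a grey plastic lid (lid fixed on), round, body 60 mm and lid 52 mm in diameter, 80 mm tall overall (the top 10 mm is the lid), 0.25 to 0.5 kg, standing upright. The point is its centre, 40 mm above its underside; z up along it. Its yaw does not matter. At the start it stands inside one of the wrong trays.
- can_square_center (a point): Lidded metal canister with a grey plastic lid (lid fixed on), square, body 52 x 52 mm and lid 44 x 44 mm, 74 mm tall overall (the top 10 mm is the lid), 0.25 to 0.5 kg, standing upright. The point is its centre, 37 mm above its underside; z up along it. Its x and y axes are square to its sides. At the start it stands inside one of the wrong trays.
- can_oblong_center (a point): Lidded metal canister with a grey plastic lid (lid fixed on), oblong, body 44 mm (along its x) by 68 mm (along its y), lid 36 x 60 mm, 70 mm tall overall (the top 10 mm is the lid), 0.25 to 0.5 kg, standing upright. The point is its centre, 35 mm above its underside; z up along it. Its y axis runs along its long side; grip it across its x. At the start it stands inside one of the wrong trays.
- tray_round: Low white plastic tray, fixed to the bench, round, 98 mm outside and 90 mm inside diameter, outer height 17 mm, inner floor 5 mm above the bench, walls 4 mm thick. Origin on the bench under its centre; z up. Home of the round canister.
- tray_square: Low white plastic tray, fixed to the bench, square, 84 x 84 mm outside and 76 x 76 mm inside, outer height 17 mm, inner floor 5 mm above the bench, walls 4 mm thick. Origin on the bench under its centre; z up. x and y square to its walls. Home of the square canister.
- tray_oblong: Low white plastic tray, fixed to the bench, oblong, outside 72 mm (along its x) by 104 mm (along its y), inside 64 x 96 mm, outer height 17 mm, inner floor 5 mm above the bench, walls 4 mm thick. Origin on the bench under its centre; z up. Home of the oblong canister, whose long side must lie along the tray's y (either way round).
- board: Round wooden board, 130 mm in diameter, 12 mm thick, fixed to the bench, empty at the start: the spare place. Origin on the bench under its centre.
- water_mid (a point): Clear water bottle with a white cap, 60 mm in diameter, 160 mm tall, loose and upright; a bystander, the tallest thing within the working area. The point is its centre, 80 mm above the bench.
- cup_mid (a point): Open steel cup, 66 mm in diameter, 80 mm tall, loose and upright; a bystander. The point is its centre, 40 mm above the bench.
There are look-alikes about, which are no part of the job. What is shaped like the tray_round but blue is not meant.

How it is judged:
On the way:
1. one canister stands, let go, upright on the wooden board (its centre within 45 mm of the board's centre) (((horizontal distance between can_round_center and board below 0.045 m and z of can_round_center in the frame of board between 0.048 and 0.056 m and angle between can_round_center's own z axis and vertical below 0.08 rad and linear speed of can_round below 0.02 m/s and contact force between the fingers and can_round below 0.2 N) or (horizontal distance between can_square_center and board below 0.045 m and z of can_square_center in the frame of board between 0.045 and 0.053 m and angle between can_square_center's own z axis and vertical below 0.08 rad and linear speed of can_square below 0.02 m/s and contact force between the fingers and can_square below 0.2 N) or (horizontal distance between can_oblong_center and board below 0.045 m and z of can_oblong_center in the frame of board between 0.043 and 0.051 m and angle between can_oblong_center's own z axis and vertical below 0.08 rad and linear speed of can_oblong below 0.02 m/s and contact force between the fingers and can_oblong below 0.2 N))), for 0.2 s.
At the end, for the whole second after the job is handed in: Each canister stands at rest and let go in the tray of its own shape: flat on the inner floor (height within 4 mm, tilt under 0.08 rad), its centre within 19 mm of the tray's centre (horizontal distance between can_round_center and tray_round below 0.019 m and z of can_round_center in the frame of tray_round between 0.041 and 0.049 m and angle between each of can_round_center, can_square_center, can_oblong_center's own z axis and vertical below 0.08 rad and linear speed of each of can_round, can_square, can_oblong below 0.02 m/s and contact force between the fingers and can_round below 0.2 N and horizontal distance between can_square_center and tray_square below 0.019 m and z of can_square_center in the frame of tray_square between 0.038 and 0.046 m and contact force between the fingers and can_square below 0.2 N and horizontal distance between can_oblong_center and tray_oblong below 0.019 m and z of can_oblong_center in the frame of tray_oblong between 0.036 and 0.044 m and contact force between the fingers and can_oblong below 0.2 N); the robot touches nothing.
It fails at once if a canister is tipped over (angle between any of can_round_center, can_square_center, can_oblong_center's own z axis and vertical above 0.5 rad).
It fails at once if a canister is dropped (falls freely at more than 0.7 m/s) ((linear speed of can_round above 0.7 m/s and contact force between the fingers and can_round below 0.1 N) or (linear speed of can_square above 0.7 m/s and contact force between the fingers and can_square below 0.1 N) or (linear speed of can_oblong above 0.7 m/s and contact force between the fingers and can_oblong below 0.1 N)).
It fails at once if the water bottle is knocked over (angle between water_mid's own z axis and vertical above 0.5 rad).
It fails at once if the steel cup is knocked over (angle between cup_mid's own z axis and vertical above 0.5 rad).
It also fails if it takes over 128 s, if anything falls off the work surface, if the arm or the gripper's body presses on something with over 40 N, if the wrist force passes 120 N, or if a joint passes its speed limit or range.

## Robot

A 6-joint arm with a two-finger parallel gripper is mounted at the origin on the work surface. World frame = base frame: x ahead of the robot, y to its left, z up, the work surface at z = 0. Lengths are in m, angles in rad, forces in N, time in s.
With the tool pointing down it reaches from about 0.4 to 0.825 m from the base axis. Payload 7 kg.
Tool frame: the origin (TCP) lies on the centre line of the jaws, within the pads' length; the fingertips stand 22 mm ahead of it and the grasp point (between the pads) lies 3 mm ahead of it; z points along the fingers, y is the direction in which the jaws open and shut (so a half turn about z gives the same grasp; the last joint's range is limited). The gripper opens to 88 mm and grips with 3 to 60 N. Pads are 19 mm wide; open, the fingers measure 130 mm over their backs; the gripper's body (78 mm by 193 mm) begins 47 mm behind the grasp point.
Start: joints at [1.598, 0.359, 0.012, 0, -1.224, -0.288], TCP at [0.174, 0.652, 0.249] pointing down, gripper open.
Joint ranges: [-3.07, 3.07], [-1.43, 2.12], [-1.02, 1.25], [-3.03, 1.67], [-3.05, -0], [-3.03, 3.03]. Speed limits (rad/s): [2.39, 2.39, 3.01, 3.14, 3.14, 3.14].

## Interface

Orientations are given as [roll, pitch, yaw] about the fixed x, y, z axes, in that order (R = Rz(yaw) Ry(pitch) Rx(roll)).
In Python, from station import arm gives the robot as it stands. The module is installed in compiled form; this text tells all that it offers.
- The arm moves only by the tool arm_command, never from a script. Its argument "motion" is a list of rows, each a list of 3 entries, a list of its own where there are three numbers: the shift along the tool's x, y, z in mm, then the turn, a rotation vector about the tool's x, y, z in degrees, then the opening, from 0 (shut) to 1 (fully open). In form: [[[tx, ty, tz], [wx, wy, wz], grip], ...]. A call has 1 to 20 rows; each row shifts and turns the commanded pose from where the row before left it, along the tool's axes as they then stand; what a row does not reach is not made up. A row lasts 1/12 s, in which the tool goes at most 41.7 mm and 7.16 degrees, less where a joint would pass 70% of its speed; a pose out of reach is approached as far as the arm can. A call is refused whole if a number of a shift passes 41.7 or a number of a turn 7.16, either way. A call with a gripper value outside its range is refused whole. The fingers move at their own pace and stop on an object; "newtons" is the grip in N (left out, the last holds). Time passes only in rows, so rows that do not move let the fingers close. It gives the time, the measured TCP pose, the force and the opening at its end, in the units of the state.
- arm.get_state(): the state, without advancing time (a new reading comes with each control period).
- arm.grab_frame(name): name is "side" or "top"; returns the picture (480x640x3 uint8, red, green, blue); there is no depth.
- arm.camera_info(name): a dict with "fov_y" (degrees; the focal length in pixels is half the picture's height over the tangent of half this angle, whatever the lens; pixels are square), "cx", "cy" (the principal point, pixels), "view" (4x4, takes a point from world to camera coordinates). Camera axes: x right, y down, z forward; pixel columns grow to the right and rows downward; lengths in m; the calibration is good to about 2 mm. A picture is of the moment at which its call begins. camera_info takes no time and is no camera call.
- arm.job_done(): hands the job in, once; it reports no verdict.
The state is a dict: "t": time; "q": joint angles; "qd": joint speeds; "joint_efforts": joint torques, N m; "eef_pos": TCP position; "ee_rot": TCP orientation; "force": force on the tool from outside, world axes, zero at the start; "moment": the same for the moment, N m; "width": finger opening in m.
Only numpy, scipy, OpenCV 4.12 (cv2) and the standard library are available. Lean on these libraries where they do the work, as an engineer would, in place of code of your own. Each camera call takes 0.05 s, during which the arm holds its last target. There are 200 camera calls.

## Working session

There is one attempt and no reset: what is moved stays moved. The work goes in short steps, Python scripts to look and compute and a tool call to move; the robot and the scene stay as the last step left them, time stands still between calls to the robot, and variables do not carry over. Pictures are saved under pics/ and viewed, on a budget of 14 in all, crops included, one or two more only if the job needs it, and the job is handed in when it is done.

Besides the shell and the picture viewer there is one more tool, called after "Call:" as name([rows], argument=value, ...), one row to a line, values as JSON. arm_command: Moves the arm, as the interface text tells. Its arguments: {"type":"object","properties":{"motion":{"type":"array","items":{"type":"array"}},"newtons":{"type":"number"}},"required":["motion"]}

```bash
mkdir -p pics; ls
python3 - <<'E'
from station import arm
import cv2, numpy as np
np.set_printoptions(precision=4,suppress=True)
s=arm.get_state();print(s)
for n in("top","side"):
    cv2.imwrite(f"pics/{n}0.png",arm.grab_frame(n)[:,:,::-1]);c=arm.camera_info(n);print(c)
    V=np.array(c["view"]);print(-V[:3,:3].T@V[:3,3])
E
```

```text
pics
{'t': 0.0, 'q': array([ 1.5981,  0.3593,  0.011 , -0.0003, -1.2241, -0.2881]), 'qd': array([-0.0005,  0.0008,  0.0015,  0.0001,  0.0002, -0.0009]), 'joint_efforts': array([ -0.0012, -58.2722,  29.3061,   6.9968,   0.007 ,  -0.0002]), 'eef_pos': array([0.174 , 0.6517, 0.2477]), 'ee_rot': array([ 3.14  , -0.0002, -0.2609]), 'force': array([-1.082 , -0.4953, -0.085 ]), 'moment': array([-0.0308, -0.0342, -0.0031]), 'width': 0.08728922465829872}
{'fov_y': 52.46205565831699, 'cx': 310.61573653147474, 'cy': 228.36804340020794, 'view': array([[ 0.0064, -0.9996, -0.0282,  0.0189],
       [-0.9966, -0.004 , -0.0826,  0.4668],
       [ 0.0825,  0.0287, -0.9962,  1.1211],
       [ 0.    ,  0.    ,  0.    ,  1.    ]])}
[ 0.3726 -0.0113  1.1559]
{'fov_y': 46.299369875908056, 'cx': 320.73910471770114, 'cy': 233.33917239965345, 'view': array([[ 0.9979, -0.0642,  0.0025, -0.456 ],
       [-0.0378, -0.6184, -0.785 ,  0.0674],
       [ 0.052 ,  0.7833, -0.6195,  1.2327],
       [ 0.    ,  0.    ,  0.    ,  1.    ]])}
[ 0.3936 -0.9532  0.8177]
```

View pics/top0.png

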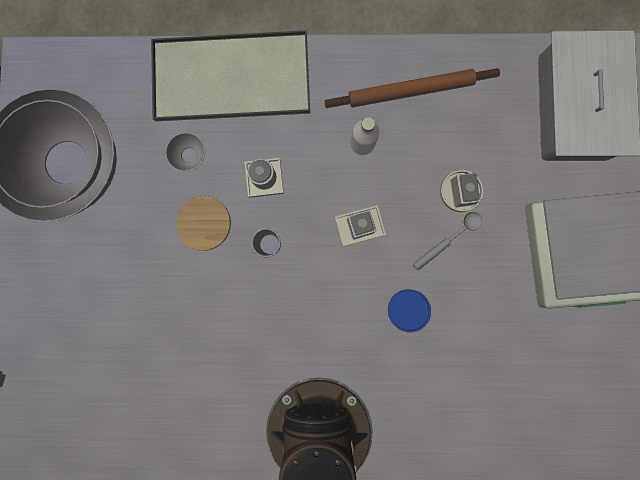

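View pics/side0.png

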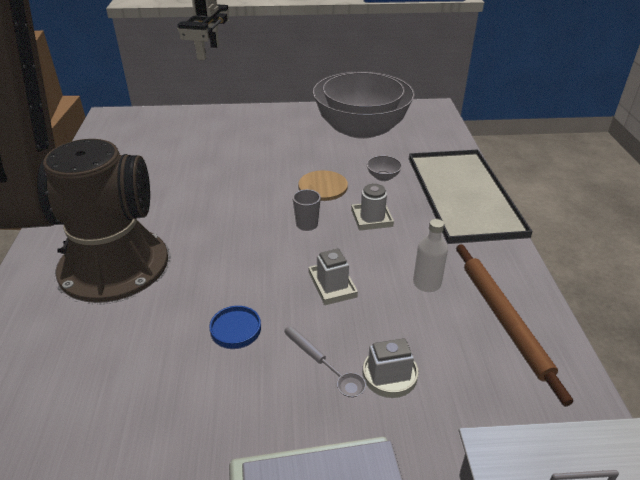

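The top view shows the round canister in the square tray (264,176), the square one in the oblong tray (360,226) and the oblong one in the round tray (463,190). The board is at (203,222), the cup at (266,243) and the bottle at (365,135). The blue look-alike is at (409,311). The side view agrees. Next I'll zoom in and pull the masks.

```bash
cat > h.py <<'E'
import cv2, numpy as np
from station import arm
np.set_printoptions(precision=4,suppress=True)
def cam(n):
    c=arm.camera_info(n);V=np.array(c["view"]);f=240/np.tan(np.radians(c["fov_y"]/2));return V,f,c["cx"],c["cy"]
def ray(n,px,z):
    V,f,cx,cy=cam(n);px=np.atleast_2d(px).astype(float)
    d=np.c_[(px[:,0]-cx)/f,(px[:,1]-cy)/f,np.ones(len(px))]@V[:3,:3]
    o=-V[:3,:3].T@V[:3,3];return (o+d*((z-o[2])/d[:,2])[:,None])[:,:2]
def proj(n,P):
    V,f,cx,cy=cam(n);p=V[:3,:3]@np.array(P)+V[:3,3];return np.array([cx+f*p[0]/p[2],cy+f*p[1]/p[2]])
def rect(P):  # centre, sizes, angle(deg) of the side 'w' ; P in metres
    (c,s,a)=cv2.minAreaRect((P*1000).astype(np.float32));return np.array(c)/1000,s,a
E
python3 - <<'E'
from h import *
t=cv2.imread("pics/top0.png");s=cv2.imread("pics/side0.png")
cr=lambda im,x,y:cv2.resize(im[y-32:y+32,x-32:x+32],None,fx=4,fy=4,interpolation=cv2.INTER_CUBIC)
cv2.imwrite("pics/crops.png",np.vstack([np.hstack([cr(t,264,176),cr(t,360,226),cr(t,463,190)]),np.hstack([cr(s,373,205),cr(s,333,275),cr(s,391,365)])]))
hsv=cv2.cvtColor(t,cv2.COLOR_BGR2HSV)
b,g,r=[t[:,:,i].astype(int) for i in range(3)]
cream=((r-b>12)&(g-b>8)&(r>150)).astype(np.uint8)
for n,(x,y) in dict(tray_square=(264,176),tray_oblong=(360,226),tray_round=(463,190)).items():
    m=np.zeros_like(cream);m[y-32:y+32,x-32:x+32]=cream[y-32:y+32,x-32:x+32]
    k,lab,st,_=cv2.connectedComponentsWithStats(m,connectivity=8)
    big=[i for i in range(1,k) if st[i,4]>25]
    pts=np.argwhere(np.isin(lab,big))[:,::-1]
    h=cv2.convexHull(pts.astype(np.int32))[:,0]
    P=ray("top",h,0.017)
    print(n,len(pts),"rect",rect(P),"circ",cv2.minEnclosingCircle((P*1000).astype(np.float32)))
wood=((r-b>50)&(r>120)).astype(np.uint8);wood[:180]=0;wood[260:]=0
p=np.argwhere(wood)[:,::-1];print("board",ray("top",p.mean(0),.012),cv2.minEnclosingCircle((ray("top",p,.012)*1000).astype(np.float32)))
print("cup rim",ray("top",[266,242],.08),"side",ray("side",[307,200],.08),"bottle cap",ray("top",[368,125],.16),ray("side",[436,227],.16))
E
```

```text
tray_square 474 rect (array([0.5898, 0.1345]), (83.89515686035156, 83.33967590332031), 6.65391206741333) circ ((590.1094970703125, 134.071044921875), 57.42626190185547)
tray_oblong 654 rect (array([ 0.4751, -0.0938]), (71.63630676269531, 103.86104583740234), 15.211624145507812) circ ((475.31658935546875, -94.03483581542969), 62.00132751464844)
tray_round 407 rect (array([ 0.5586, -0.3326]), (92.92345428466797, 94.88480377197266), 89.09806060791016) circ ((558.2728881835938, -332.0037841796875), 48.42800521850586)
board [[0.4792 0.2788]] ((479.7243957519531, 278.4812316894531), 64.03648376464844)
cup rim [[0.4309 0.1184]] side [[0.4319 0.1046]] bottle cap [[ 0.6715 -0.1008]] [[ 0.671  -0.1155]]
```

View pics/crops.png

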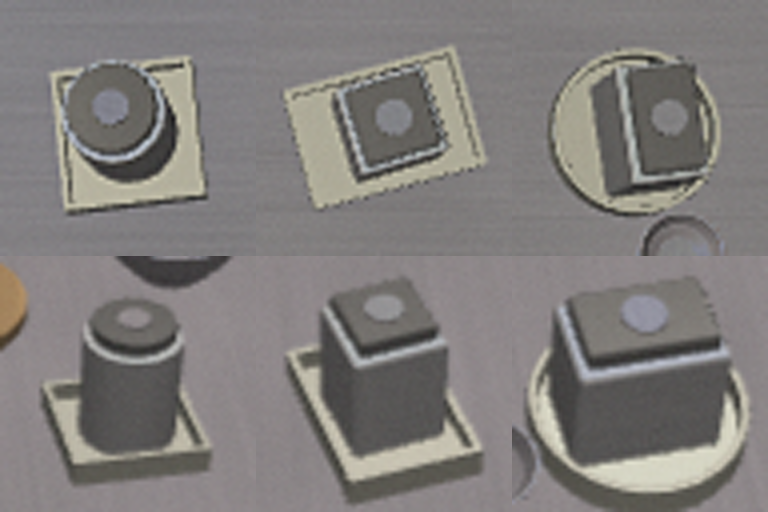

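The crops show each lid with a pale disc at its centre and a light shoulder around it. The tray sizes I measured match the given ones. Now the canister centres from the discs, and their yaw from the lids.

Run:
```python
from h import *
t=cv2.imread("pics/top0.png");s=cv2.imread("pics/side0.png")
for n,x,y in(("lid",x,y) for x,y in((262,163),(351,228),(464,179))): print(n,t[y,x])
C=dict(round=((262,170),(373,190),.080,26),square=((358,223),(333,256),.074,22),oblong=((471,187),(391,350),.070,30))
# crop px -> image: x0+u/4
spots=dict(round=((232+110/4,144+105/4),(341+132/4,173+(318-256)/4)),square=((328+(392-256)/4,194+116/4),(301+(382-256)/4,243+(308-256)/4)),oblong=((431+(668-512)/4,158+117/4),(359+(644-512)/4,333+(314-256)/4)))
for k,(a,b) in spots.items():
    z=C[k][2]+.005;out=[]
    for n,im,p in(("top",t,a),("side",s,b)):
        w=im.astype(int);x0,y0=int(round(p[0])),int(round(p[1]))
        m=((w[:,:,0]-w[:,:,2])>=0).astype(np.uint8) # bluish vs brownish lid
        mm=np.zeros_like(m);mm[y0-6:y0+7,x0-6:x0+7]=m[y0-6:y0+7,x0-6:x0+7]
        kk,lab,st,ce=cv2.connectedComponentsWithStats(mm,connectivity=4)
        l=lab[y0,x0];out+=[st[l,4] if l else 0,ce[l],ray(n,ce[l],z)[0],"hand",ray(n,p,z)[0]]
    print(k,*out)
    w=t.astype(int);lid=((w[:,:,2]-w[:,:,0]>4)&(w.sum(2)<420)).astype(np.uint8)
    x0,y0=map(int,map(round,a));mm=np.zeros_like(lid);mm[y0-18:y0+19,x0-18:x0+19]=lid[y0-18:y0+19,x0-18:x0+19]
    kk,lab,st,ce=cv2.connectedComponentsWithStats(mm,connectivity=4);i=1+np.argmax(st[1:,4])
    P=ray("top",np.argwhere(lab==i)[:,::-1],z);print("  lid",st[i,4],rect(P))
```

```text
lid [93 97 99]
lid [117 124 127]
lid [89 94 96]
round 66 [259.0606 170.1515] [0.5914 0.1356] hand [0.5912 0.1346] 0 [319.5 239.5] [ 0.4512 -0.0473] hand [0.5906 0.135 ]
  lid 311 (array([0.5906, 0.1347]), (47.726768493652344, 47.136024475097656), 0.762220025062561)
square 65 [362.0923 222.9077] [ 0.4743 -0.0943] hand [ 0.4741 -0.0941] 36 [332.8333 255.5556] [ 0.4753 -0.0931] hand [ 0.4745 -0.0944]
  lid 274 (array([ 0.4744, -0.0937]), (41.42471694946289, 41.29445266723633), 18.12360191345215)
oblong 2 [469.5 187. ] [ 0.5558 -0.3329] hand [ 0.5552 -0.334 ] 92 [391.6413 346.8478] [ 0.5562 -0.3325] hand [ 0.5566 -0.334 ]
  lid 351 (array([ 0.5553, -0.3365]), (58.86878204345703, 42.71586990356445), 7.308474063873291)
```

Both views put the canisters near their tray centres to within about 2 mm, and the oblong tray and lid yaws are consistent. The plan is round to the board, square to the square tray, oblong to the oblong tray, then round to the round tray.

```bash
cat > go.py <<'E'
import sys;from h import *
# chain of targets x,y,z,yawdeg -> tool-frame shift at start yaw (mm) and turn about tool z (deg)
s=arm.get_state();p=s["eef_pos"]*1000;psi=np.degrees(s["ee_rot"][2]);print("t",s["t"],"tcp",p,"yaw",psi,"rp",s["ee_rot"][:2],"w",s["width"],"F",s["force"])
for a in sys.argv[1:]:
    x,y,z,q=map(float,a.split(","));d=np.array([x,y,z])-p;c,n=np.cos(np.radians(psi)),np.sin(np.radians(psi))
    print(a,"shift",np.array([c*d[0]+n*d[1],n*d[0]-c*d[1],-d[2]]).round(1),"turn z",round(psi-q,1));p=np.array([x,y,z]);psi=q
E
python3 go.py 591,135,200,-15 591,135,53,-15 591,135,180,-15 479,279,180,-15 479,279,62,-15 479,279,180,-15
```

```text
t 0.1 tcp [173.9717 651.7777 247.7278] yaw -14.94809173550104 rp [ 3.1401 -0.0002] w 0.08783051895251913 F [-0.1968  0.4881 -0.2229]
591,135,200,-15 shift [536.2 391.7  47.7] turn z 0.1
591,135,53,-15 shift [  0.  -0. 147.] turn z 0.0
591,135,180,-15 shift [   0.   -0. -127.] turn z 0.0
479,279,180,-15 shift [-145.5 -110.1   -0. ] turn z 0.0
479,279,62,-15 shift [  0.  -0. 118.] turn z 0.0
479,279,180,-15 shift [   0.   -0. -118.] turn z 0.0
```

Call:
arm_command([
  [[27,20,2],[0,0,0],1],
  [[27,20,2],[0,0,0],1],
  [[27,20,2],[0,0,0],1],
  [[27,20,2],[0,0,0],1],
  [[27,20,2],[0,0,0],1],
  [[27,20,2],[0,0,0],1],
  [[27,20,2],[0,0,0],1],
  [[27,20,2],[0,0,0],1],
  [[27,20,2],[0,0,0],1],
  [[27,20,2],[0,0,0],1],
  [[27,20,2],[0,0,0],1],
  [[27,20,2],[0,0,0],1],
  [[27,20,2],[0,0,0],1],
  [[27,20,2],[0,0,0],1],
  [[27,20,2],[0,0,0],1],
  [[27,20,2],[0,0,0],1],
  [[27,20,2],[0,0,0],1],
  [[27,20,2],[0,0,0],1],
  [[27,20,2],[0,0,0],1],
  [[0,0,0],[0,0,0],1],
], newtons=30)

```text
t: 1.77
eef_pos: [0.5737, 0.1487, 0.2093]
ee_rot: [3.14, 0.001, -0.264]
force: [-0.6, 1.5, 0.2]
width: 0.0875
```

```bash
python3 go.py 591,135,200,-15 591,135,53,-15
```

```text
t 1.7667 tcp [573.7358 148.7188 209.346 ] yaw -15.149210880458021 rp [3.1397 0.0009] w 0.08748303584577509 F [-0.5656  1.5195  0.153 ]
591,135,200,-15 shift [20.2  8.7  9.3] turn z -0.1
591,135,53,-15 shift [  0.  -0. 147.] turn z 0.0
```

Call:
arm_command([
  [[10,5,0],[0,0,0],1],
  [[10,4,0],[0,0,0],1],
  [[0,0,18],[0,0,0],1],
  [[0,0,18],[0,0,0],1],
  [[0,0,18],[0,0,0],1],
  [[0,0,18],[0,0,0],1],
  [[0,0,18],[0,0,0],1],
  [[0,0,0],[0,0,0],1],
  [[0,0,0],[0,0,0],1],
  [[0,0,0],[0,0,0],1],
])

```text
t: 2.6
eef_pos: [0.5894, 0.1395, 0.1216]
ee_rot: [-3.141, -0.001, -0.26]
force: [1.0, 1.0, 0.5]
width: 0.0879
```

```bash
python3 go.py 591,135,53,-15
```

```text
t 2.6 tcp [589.4472 139.4547 121.6222] yaw -14.882145037690398 rp [-3.1411 -0.0011] w 0.08786812048862203 F [0.9575 0.9568 0.4852]
591,135,53,-15 shift [ 2.6  3.9 68.6] turn z 0.1
```

Call:
arm_command([
  [[2.5,4,0],[0,0,0],1],
  [[0,0,0],[0,0,0],1],
  [[0,0,14],[0,0,0],1],
  [[0,0,14],[0,0,0],1],
  [[0,0,14],[0,0,0],1],
  [[0,0,14],[0,0,0],1],
  [[0,0,10],[0,0,0],1],
  [[0,0,0],[0,0,0],1],
  [[0,0,0],[0,0,0],1],
  [[0,0,0],[0,0,0],0],
  [[0,0,0],[0,0,0],0],
  [[0,0,0],[0,0,0],0],
  [[0,0,0],[0,0,0],0],
  [[0,0,0],[0,0,0],0],
  [[0,0,0],[0,0,0],0],
  [[0,0,0],[0,0,0],0],
  [[0,0,0],[0,0,0],0],
  [[0,0,0],[0,0,0],0],
])

```text
t: 4.1
eef_pos: [0.5905, 0.1347, 0.0551]
ee_rot: [-3.141, -0.001, -0.261]
force: [-1.3, 1.8, 5.0]
width: 0.0596
```

```bash
python3 go.py 591,135,180,-15 479,279,180,-15 479,279,62,-15
```

```text
t 4.1 tcp [590.4744 134.6527  55.0562] yaw -14.92697070778016 rp [-3.141  -0.0007] w 0.05955684020169389 F [-1.2953  1.7798  5.0495]
591,135,180,-15 shift [   0.4   -0.5 -124.9] turn z 0.1
479,279,180,-15 shift [-145.5 -110.1   -0. ] turn z 0.0
479,279,62,-15 shift [  0.  -0. 118.] turn z 0.0
```

Gripped at a width of 59.6 mm, with the TCP 50 mm above the floor. Next: lift, move over the board and pause above it.

Call:
arm_command([
  [[0,0,-5],[0,0,0],0],
  [[0,0,-12],[0,0,0],0],
  [[0,0,-16],[0,0,0],0],
  [[0,0,-16],[0,0,0],0],
  [[0,0,-12],[0,0,0],0],
  [[-7,-5,-6],[0,0,0],0],
  [[-14,-11,0],[0,0,0],0],
  [[-18,-14,0],[0,0,0],0],
  [[-18,-14,0],[0,0,0],0],
  [[-18,-14,0],[0,0,0],0],
  [[-18,-14,0],[0,0,0],0],
  [[-18,-14,0],[0,0,0],0],
  [[-16,-12,0],[0,0,0],0],
  [[-12,-8,0],[0,0,0],0],
  [[-6,-4,0],[0,0,0],0],
  [[0,0,0],[0,0,0],0],
  [[0,0,0],[0,0,0],0],
  [[0,0,0],[0,0,0],0],
])

```text
t: 5.6
eef_pos: [0.4783, 0.2774, 0.1212]
ee_rot: [3.141, 0.0, -0.261]
force: [-0.1, -0.5, -5.0]
width: 0.0597
```

```bash
python3 go.py 479,279,63,-15
```

```text
t 5.6 tcp [478.282  277.4471 121.1978] yaw -14.962284063138357 rp [3.1408 0.0005] w 0.059656606449403175 F [-0.1408 -0.5234 -5.0466]
479,279,63,-15 shift [ 0.3 -1.7 58.2] turn z 0.0
```

Call:
arm_command([
  [[0,0,8],[0,0,0],0],
  [[0,0,12],[0,0,0],0],
  [[0,0,12],[0,0,0],0],
  [[0,0,10],[0,0,0],0],
  [[0,0,6],[0,0,0],0],
  [[0,0,4],[0,0,0],0],
  [[0,0,2],[0,0,0],0],
  [[0,0,0],[0,0,0],0],
  [[0,0,1],[0,0,0],0],
  [[0,0,1],[0,0,0],0],
  [[0,0,0],[0,0,0],0],
  [[0,0,0],[0,0,0],0],
])

```text
t: 6.6
eef_pos: [0.4785, 0.2782, 0.0659]
ee_rot: [-3.141, -0.0, -0.261]
force: [0.5, 0.9, -5.0]
width: 0.0595
```

Call:
arm_command([
  [[0,0,1],[0,0,0],0],
  [[0,0,1],[0,0,0],0],
  [[0,0,1],[0,0,0],0],
  [[0,0,0.5],[0,0,0],0],
  [[0,0,0],[0,0,0],0],
  [[0,0,0],[0,0,0],0],
])

```text
t: 7.1
eef_pos: [0.4783, 0.278, 0.0621]
ee_rot: [3.142, 0.0, -0.261]
force: [-0.2, 0.7, -3.8]
width: 0.0597
```

Call:
arm_command([
  [[0,0,0.5],[0,0,0],0],
  [[0,0,0],[0,0,0],0.9],
  [[0,0,0],[0,0,0],1],
  [[0,0,0],[0,0,0],1],
  [[0,0,0],[0,0,0],1],
  [[0,0,0],[0,0,0],1],
  [[0,0,0],[0,0,0],1],
  [[0,0,0],[0,0,0],1],
  [[0,0,-10],[0,0,0],1],
  [[0,0,-20],[0,0,0],1],
  [[0,0,-25],[0,0,0],1],
  [[0,0,-25],[0,0,0],1],
  [[0,0,-25],[0,0,0],1],
  [[0,0,-15],[0,0,0],1],
  [[0,0,0],[0,0,0],1],
  [[0,0,0],[0,0,0],1],
])

```text
t: 8.43
eef_pos: [0.4787, 0.2784, 0.1832]
ee_rot: [-3.139, -0.001, -0.261]
force: [0.4, -0.3, -1.5]
width: 0.0872
```

```bash
python3 go.py 475,-94,180,-15 475,-94,180,18 475,-94,52,18; python3 -c "
from h import *
im=arm.grab_frame('top')[:,:,::-1];cv2.imwrite('pics/t1.png',cv2.resize(im[100:290,130:510],None,fx=2,fy=2))"
```

```text
t 8.4333 tcp [478.6749 278.4166 183.1627] yaw -14.942787810513334 rp [-3.139  -0.0012] w 0.08720468056093182 F [ 0.3799 -0.3207 -1.4898]
475,-94,180,-15 shift [ 92.5 360.8   3.2] turn z 0.1
475,-94,180,18 shift [ 0. -0. -0.] turn z -33.0
475,-94,52,18 shift [  0.   0. 128.] turn z 0.0
```

View pics/t1.png

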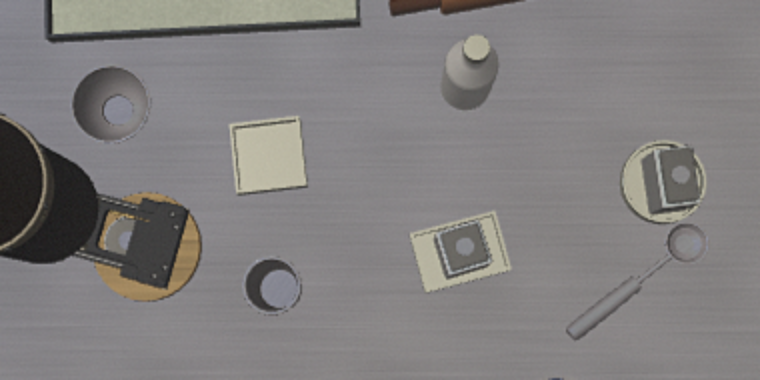

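The crop shows the round canister standing on the board at crop pixel (120,235), and the square tray empty. On to the square canister.

Call:
arm_command([
  [[3,12,0],[0,0,0],1],
  [[6,22,0],[0,0,0],1],
  [[6,24,0],[0,0,0],1],
  [[6,24,0],[0,0,0],1],
  [[6,24,0],[0,0,0],1],
  [[6,24,0],[0,0,0],1],
  [[6,24,0],[0,0,0],1],
  [[6,24,0],[0,0,0],1],
  [[6,24,0],[0,0,0],1],
  [[6,24,0],[0,0,0],1],
  [[6,24,0],[0,0,0],1],
  [[6,24,0],[0,0,0],1],
  [[6,24,0],[0,0,0],1],
  [[6,24,0],[0,0,0],1],
  [[6,22,0],[0,0,0],1],
  [[5,17,0],[0,0,0],1],
  [[0,0,0],[0,0,0],1],
  [[0,0,0],[0,0,0],1],
])

```text
t: 9.98
eef_pos: [0.4731, -0.0957, 0.1805]
ee_rot: [3.141, 0.002, -0.263]
force: [0.9, 0.2, -0.9]
width: 0.0878
```

Call:
arm_command([
  [[0,0,6],[0,0,-6.6],1],
  [[0,0,10],[0,0,-6.6],1],
  [[0,0,10],[0,0,-6.6],1],
  [[0,0,10],[0,0,-6.6],1],
  [[0,0,10],[0,0,-6.6],1],
  [[0,0,10],[0,0,0],1],
  [[0,0,5],[0,0,0],1],
  [[0,0,0],[0,0,0],1],
  [[0,0,0],[0,0,0],1],
  [[0,0,0],[0,0,0],1],
])

```text
t: 10.82
eef_pos: [0.4745, -0.0943, 0.121]
ee_rot: [3.141, -0.0, 0.315]
force: [0.4, -0.0, 0.9]
width: 0.0875
```

```bash
python3 go.py 475,-94,52,18
```

```text
t 10.8167 tcp [474.4748 -94.2767 120.9876] yaw 18.058071937865364 rp [ 3.1414 -0.0004] w 0.08751178898270198 F [ 0.3964 -0.0461  0.8672]
475,-94,52,18 shift [ 0.6 -0.1 69. ] turn z 0.1
```

Call:
arm_command([
  [[0,0,10],[0,0,0],1],
  [[0,0,14],[0,0,0],1],
  [[0,0,14],[0,0,0],1],
  [[0,0,14],[0,0,0],1],
  [[0,0,10],[0,0,0],1],
  [[0,0,6],[0,0,0],1],
  [[0,0,0],[0,0,0],1],
  [[0,0,0],[0,0,0],0],
  [[0,0,0],[0,0,0],0],
  [[0,0,0],[0,0,0],0],
  [[0,0,0],[0,0,0],0],
  [[0,0,0],[0,0,0],0],
  [[0,0,0],[0,0,0],0],
  [[0,0,0],[0,0,0],0],
  [[0,0,0],[0,0,0],0],
  [[0,0,0],[0,0,0],0],
  [[0,0,0],[0,0,0],0],
])

```text
t: 12.23
eef_pos: [0.4743, -0.0945, 0.0528]
ee_rot: [3.141, -0.0, 0.315]
force: [-1.1, 1.4, 5.6]
width: 0.052
```

```bash
python3 go.py 475,-94,125,18 590,135,125,18 590,135,125,6.7
```

```text
t 12.2333 tcp [474.3217 -94.4578  52.844 ] yaw 18.064038819507058 rp [ 3.1415 -0.0003] w 0.05201528015944435 F [-1.127   1.4266  5.5593]
475,-94,125,18 shift [  0.8  -0.2 -72.2] turn z 0.1
590,135,125,18 shift [ 180.1 -182.3   -0. ] turn z 0.0
590,135,125,6.7 shift [ 0.  0. -0.] turn z 11.3
```

Gripped at 52.0 mm with the TCP at 52.8 mm. Next: lift, carry to the square tray, turn to its yaw.

Call:
arm_command([
  [[0,0,-5],[0,0,0],0],
  [[0,0,-12],[0,0,0],0],
  [[0,0,-16],[0,0,0],0],
  [[0,0,-16],[0,0,0],0],
  [[0,0,-14],[0,0,0],0],
  [[6,-6,-8],[0,0,0],0],
  [[13,-13,0],[0,0,0],0],
  [[17,-17,0],[0,0,0],0],
  [[17,-17,0],[0,0,0],0],
  [[17,-17,0],[0,0,0],0],
  [[17,-17,0],[0,0,0],0],
  [[17,-17,0],[0,0,0],0],
  [[17,-17,0],[0,0,0],0],
  [[17,-17,0],[0,0,0],0],
  [[17,-17,0],[0,0,0],0],
  [[14,-15,0],[0,0,0],0],
  [[8,-9,0],[0,0,0],0],
  [[4,-4,0],[0,0,5],0],
  [[0,0,0],[0,0,6.3],0],
  [[0,0,0],[0,0,0],0],
])

```text
t: 13.9
eef_pos: [0.589, 0.136, 0.1227]
ee_rot: [3.141, 0.002, 0.113]
force: [-0.3, -0.0, -3.4]
width: 0.0516
```

Call:
arm_command([
  [[0,0,5],[0,0,0],0],
  [[0,0,5],[0,0,0],0],
  [[0,0,5],[0,0,0],0],
  [[0,0,0],[0,0,0],0],
  [[0,0,0],[0,0,0],0],
  [[0,0,0],[0,0,0],0],
])

```text
t: 14.4
eef_pos: [0.5896, 0.1354, 0.1085]
ee_rot: [3.141, 0.0, 0.118]
force: [0.8, -0.5, -2.7]
width: 0.0518
```

```bash
python3 go.py 590,135,53,6.7
```

```text
t 14.4 tcp [589.5846 135.4243 108.5465] yaw 6.7848460669894655 rp [3.1415 0.0001] w 0.05180684190447932 F [ 0.7852 -0.5044 -2.7107]
590,135,53,6.7 shift [ 0.4  0.5 55.5] turn z 0.1
```

Call:
arm_command([
  [[0,0,8],[0,0,0],0],
  [[0,0,12],[0,0,0],0],
  [[0,0,12],[0,0,0],0],
  [[0,0,9],[0,0,0],0],
  [[0,0,6],[0,0,0],0],
  [[0,0,3],[0,0,0],0],
  [[0,0,2],[0,0,0],0],
  [[0,0,1],[0,0,0],0],
  [[0,0,0],[0,0,0],0],
  [[0,0,0],[0,0,0],0],
])

```text
t: 15.23
eef_pos: [0.5898, 0.1357, 0.056]
ee_rot: [-3.141, -0.001, 0.118]
force: [-0.5, -0.2, -2.9]
width: 0.0519
```

Call:
arm_command([
  [[0,0,1],[0,0,0],0],
  [[0,0,1],[0,0,0],0],
  [[0,0,0.7],[0,0,0],0],
  [[0,0,0.5],[0,0,0],0],
  [[0,0,0],[0,0,0],0],
  [[0,0,0],[0,0,0],0],
])

```text
t: 15.73
eef_pos: [0.5896, 0.1357, 0.0529]
ee_rot: [-3.142, -0.0, 0.118]
force: [-2.9, 1.0, 3.8]
width: 0.0521
```

Contact: the force went from −2.9 to +3.8 N at the expected height. Release and rise.

Call:
arm_command([
  [[0,0,0],[0,0,0],0.9],
  [[0,0,0],[0,0,0],1],
  [[0,0,0],[0,0,0],1],
  [[0,0,0],[0,0,0],1],
  [[0,0,0],[0,0,0],1],
  [[0,0,0],[0,0,0],1],
  [[0,0,0],[0,0,0],1],
  [[0,0,-10],[0,0,0],1],
  [[0,0,-20],[0,0,0],1],
  [[0,0,-25],[0,0,0],1],
  [[0,0,-25],[0,0,0],1],
  [[0,0,-25],[0,0,0],1],
  [[0,0,-20],[0,0,0],1],
  [[0,0,0],[0,0,0],1],
  [[0,0,0],[0,0,0],1],
])

```text
t: 16.98
eef_pos: [0.5902, 0.136, 0.1796]
ee_rot: [-3.14, -0.003, 0.118]
force: [-0.5, 1.2, -0.6]
width: 0.0874
```

```bash
python3 go.py 500,-94,180,6.7 556,-334,180,6.7 556,-334,120,7.3
```

```text
t 16.9833 tcp [590.2094 135.967  179.6031] yaw 6.761372763213489 rp [-3.1401 -0.0034] w 0.08744170686333852 F [-0.5031  1.15   -0.6321]
500,-94,180,6.7 shift [-116.7  217.7   -0.4] turn z 0.1
556,-334,180,6.7 shift [ 27.6 244.9  -0. ] turn z 0.0
556,-334,120,7.3 shift [ 0.  0. 60.] turn z -0.6
```

Call:
arm_command([
  [[-6,11,0],[0,0,0],1],
  [[-12,22,0],[0,0,0],1],
  [[-12,23,0],[0,0,0],1],
  [[-12,23,0],[0,0,0],1],
  [[-12,23,0],[0,0,0],1],
  [[-12,23,0],[0,0,0],1],
  [[-12,23,0],[0,0,0],1],
  [[-12,23,0],[0,0,0],1],
  [[-12,23,0],[0,0,0],1],
  [[-12,23,0],[0,0,0],1],
  [[0,24,0],[0,0,0],1],
  [[2,24,0],[0,0,0],1],
  [[3,24,0],[0,0,0],1],
  [[3,24,0],[0,0,0],1],
  [[3,24,0],[0,0,0],1],
  [[3,24,0],[0,0,0],1],
  [[3,24,0],[0,0,0],1],
  [[3,24,0],[0,0,0],1],
  [[3,24,0],[0,0,0],1],
  [[2,20,0],[0,0,0],1],
])

```text
t: 18.65
eef_pos: [0.5535, -0.3263, 0.176]
ee_rot: [-3.141, 0.002, 0.117]
force: [0.1, -0.3, 0.3]
width: 0.088
```

Call:
arm_command([
  [[0,4,0],[0,0,-0.6],1],
  [[0,0,10],[0,0,0],1],
  [[0,0,15],[0,0,0],1],
  [[0,0,15],[0,0,0],1],
  [[0,0,10],[0,0,0],1],
  [[0,0,5],[0,0,0],1],
  [[0,0,0],[0,0,0],1],
  [[0,0,0],[0,0,0],1],
  [[0,0,0],[0,0,0],1],
])

```text
t: 19.4
eef_pos: [0.5554, -0.3286, 0.1231]
ee_rot: [3.141, -0.001, 0.129]
force: [-0.8, 1.1, 0.4]
width: 0.0877
```

```bash
python3 go.py 556,-333.5,50,7.3
```

```text
t 19.4 tcp [ 555.4311 -328.6339  123.1352] yaw 7.387720740850231 rp [ 3.141 -0.001] w 0.08773648286213331 F [-0.8449  1.0927  0.4338]
556,-333.5,50,7.3 shift [-0.1  4.9 73.1] turn z 0.1
```

Call:
arm_command([
  [[0,5,5],[0,0,0],1],
  [[0,0,10],[0,0,0],1],
  [[0,0,14],[0,0,0],1],
  [[0,0,14],[0,0,0],1],
  [[0,0,14],[0,0,0],1],
  [[0,0,10],[0,0,0],1],
  [[0,0,6],[0,0,0],1],
  [[0,0,0],[0,0,0],1],
  [[0,0,0],[0,0,0],1],
  [[0,0,0],[0,0,0],0],
  [[0,0,0],[0,0,0],0],
  [[0,0,0],[0,0,0],0],
  [[0,0,0],[0,0,0],0],
  [[0,0,0],[0,0,0],0],
  [[0,0,0],[0,0,0],0],
  [[0,0,0],[0,0,0],0],
  [[0,0,0],[0,0,0],0],
  [[0,0,0],[0,0,0],0],
  [[0,0,0],[0,0,0],0],
  [[0,0,0],[0,0,0],0],
])

```text
t: 21.07
eef_pos: [0.5556, -0.3337, 0.0494]
ee_rot: [3.142, -0.0, 0.128]
force: [-0.1, 0.0, 1.4]
width: 0.0439
```

```bash
python3 go.py 475,-94,120,7.3 475,-94,120,-74.8
```

```text
t 21.0667 tcp [ 555.6091 -333.6726   49.4355] yaw 7.359937205748523 rp [ 3.1415 -0.    ] w 0.043945708267180424 F [-0.1147  0.0442  1.3651]
475,-94,120,7.3 shift [ -49.2 -248.   -70.6] turn z 0.1
475,-94,120,-74.8 shift [ 0.  0. -0.] turn z 82.1
```

Call:
arm_command([
  [[0,0,-5],[0,0,0],0],
  [[0,0,-12],[0,0,0],0],
  [[0,0,-16],[0,0,0],0],
  [[0,0,-16],[0,0,0],0],
  [[0,0,-14],[0,0,0],0],
  [[-2,-7,-8],[0,0,0],0],
  [[-3,-14,0],[0,0,0],0],
  [[-4,-20,0],[0,0,0],0],
  [[-4,-20,0],[0,0,0],0],
  [[-4,-20,0],[0,0,0],0],
  [[-4,-20,0],[0,0,0],0],
  [[-4,-20,0],[0,0,0],0],
  [[-4,-20,0],[0,0,0],0],
  [[-4,-20,0],[0,0,0],0],
  [[-4,-20,0],[0,0,0],0],
  [[-4,-20,0],[0,0,0],0],
  [[-3,-20,0],[0,0,0],0],
  [[-3,-16,0],[0,0,0],0],
  [[-2,-8,0],[0,0,0],0],
  [[0,-3,0],[0,0,0],0],
])

```text
t: 22.73
eef_pos: [0.4743, -0.0929, 0.1207]
ee_rot: [-3.141, -0.0, 0.13]
force: [0.3, -1.0, -4.2]
width: 0.0441
```

Call:
arm_command([
  [[0,0,0],[0,0,3],0],
  [[0,0,0],[0,0,6],0],
  [[0,0,0],[0,0,7],0],
  [[0,0,0],[0,0,7],0],
  [[0,0,0],[0,0,7],0],
  [[0,0,0],[0,0,7],0],
  [[0,0,0],[0,0,7],0],
  [[0,0,0],[0,0,7],0],
  [[0,0,0],[0,0,7],0],
  [[0,0,0],[0,0,7],0],
  [[0,0,0],[0,0,7],0],
  [[0,0,0],[0,0,6],0],
  [[0,0,0],[0,0,4],0],
  [[0,0,0],[0,0,0],0],
  [[0,0,0],[0,0,0],0],
  [[0,0,0],[0,0,0],0],
])

```text
t: 24.07
eef_pos: [0.4752, -0.0942, 0.1204]
ee_rot: [3.142, 0.0, -1.301]
force: [-0.8, -0.4, -3.8]
width: 0.0437
```

```bash
python3 go.py 475,-94,50,-74.8
```

```text
t 24.0667 tcp [475.2117 -94.1968 120.3652] yaw -74.51867915026372 rp [3.1415 0.    ] w 0.04366917712948648 F [-0.8459 -0.4068 -3.7839]
475,-94,50,-74.8 shift [-0.2  0.2 70.4] turn z 0.3
```

Call:
arm_command([
  [[0,0,8],[0,0,0.3],0],
  [[0,0,14],[0,0,0],0],
  [[0,0,14],[0,0,0],0],
  [[0,0,12],[0,0,0],0],
  [[0,0,9],[0,0,0],0],
  [[0,0,6],[0,0,0],0],
  [[0,0,3],[0,0,0],0],
  [[0,0,2],[0,0,0],0],
  [[0,0,0],[0,0,0],0],
  [[0,0,0],[0,0,0],0],
])

```text
t: 24.9
eef_pos: [0.4756, -0.0939, 0.0527]
ee_rot: [-3.141, -0.0, -1.308]
force: [-0.4, -0.4, -4.2]
width: 0.044
```

Call:
arm_command([
  [[0,0,1],[0,0,0],0],
  [[0,0,1],[0,0,0],0],
  [[0,0,1],[0,0,0],0],
  [[0,0,0.3],[0,0,0],0],
  [[0,0,0],[0,0,0],0],
  [[0,0,0],[0,0,0],0],
])

```text
t: 25.4
eef_pos: [0.4754, -0.0939, 0.0494]
ee_rot: [-3.141, -0.0, -1.308]
force: [-1.3, 0.2, 2.1]
width: 0.0441
```

Seated. Release, rise, turn back and go to the board.

Call:
arm_command([
  [[0,0,0],[0,0,0],0.9],
  [[0,0,0],[0,0,0],1],
  [[0,0,0],[0,0,0],1],
  [[0,0,0],[0,0,0],1],
  [[0,0,0],[0,0,0],1],
  [[0,0,0],[0,0,0],1],
  [[0,0,0],[0,0,0],1],
  [[0,0,0],[0,0,0],1],
  [[0,0,-10],[0,0,0],1],
  [[0,0,-20],[0,0,0],1],
  [[0,0,-25],[0,0,0],1],
  [[0,0,-25],[0,0,0],1],
  [[0,0,-25],[0,0,0],1],
  [[0,0,-20],[0,0,0],1],
  [[0,0,0],[0,0,0],1],
])

```text
t: 26.65
eef_pos: [0.4775, -0.0939, 0.1783]
ee_rot: [-3.135, -0.002, -1.307]
force: [0.0, -0.7, -0.3]
width: 0.088
```

Call:
arm_command([
  [[0,0,0],[0,0,-7],1],
  [[0,0,0],[0,0,-7],1],
  [[0,0,0],[0,0,-7],1],
  [[0,0,0],[0,0,-7],1],
  [[0,0,0],[0,0,-7],1],
  [[0,0,0],[0,0,-7],1],
  [[0,0,0],[0,0,-7],1],
  [[0,0,0],[0,0,-7],1],
  [[0,0,0],[0,0,-7],1],
  [[0,0,0],[0,0,-7],1],
  [[0,0,0],[0,0,-6],1],
  [[0,0,0],[0,0,-6],1],
  [[0,0,0],[0,0,0],1],
  [[0,0,0],[0,0,0],1],
])

```text
t: 27.82
eef_pos: [0.4751, -0.094, 0.1738]
ee_rot: [-3.142, 0.0, 0.12]
force: [1.0, -0.4, -0.5]
width: 0.0876
```

```bash
python3 go.py 479,278,180,7 479,278,62,7; python3 -c "
from h import *
im=arm.grab_frame('side')[:,:,::-1];cv2.imwrite('pics/s1.png',cv2.resize(im[140:430,220:600],None,fx=2,fy=2))"
```

```text
t 27.8167 tcp [475.0636 -93.9828 173.7871] yaw 6.869162054466922 rp [-3.1416  0.0004] w 0.08763264985672221 F [ 0.9841 -0.3885 -0.46  ]
479,278,180,7 shift [  48.4 -368.8   -6.2] turn z -0.1
479,278,62,7 shift [  0.   0. 118.] turn z 0.0
```

View pics/s1.png

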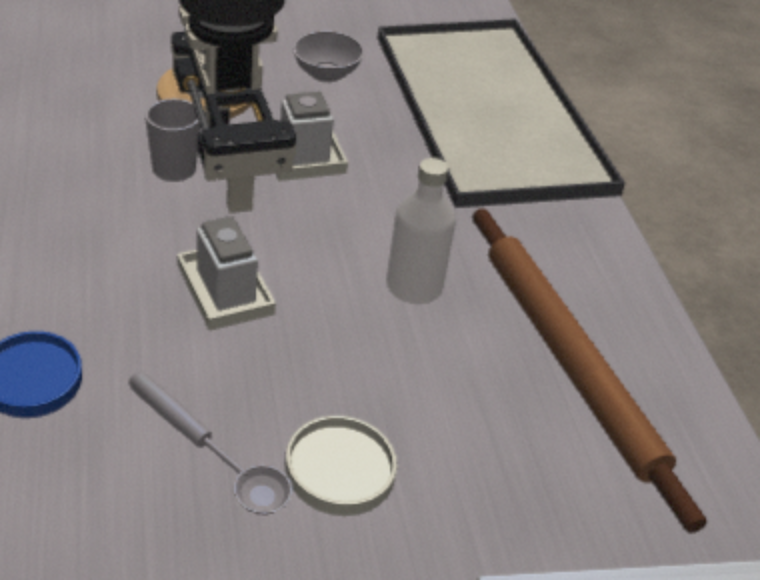

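The square canister stands in its tray at crop (305,125) and the oblong in its own at (227,262). The round tray is empty. Now the round canister.

Call:
arm_command([
  [[1,-12,0],[0,0,0],1],
  [[3,-22,0],[0,0,0],1],
  [[3,-24,0],[0,0,0],1],
  [[3,-24,0],[0,0,0],1],
  [[3,-24,0],[0,0,0],1],
  [[3,-24,0],[0,0,0],1],
  [[3,-24,0],[0,0,0],1],
  [[3,-24,0],[0,0,0],1],
  [[3,-24,0],[0,0,0],1],
  [[3,-24,0],[0,0,0],1],
  [[3,-24,0],[0,0,0],1],
  [[3,-24,0],[0,0,0],1],
  [[4,-24,0],[0,0,0],1],
  [[4,-24,0],[0,0,0],1],
  [[4,-24,0],[0,0,0],1],
  [[2,-23,0],[0,0,0],1],
  [[0,0,0],[0,0,0],1],
  [[0,0,0],[0,0,0],1],
  [[0,0,0],[0,0,0],1],
])

```text
t: 29.45
eef_pos: [0.4772, 0.2778, 0.1737]
ee_rot: [3.141, 0.001, 0.122]
force: [0.1, -0.2, -0.6]
width: 0.0878
```

```bash
python3 go.py 479,278,62,7;python3 - <<'E'
from h import *
t=arm.grab_frame("top")[:,:,::-1];b,g,r=[t[:,:,i].astype(int) for i in range(3)]
m=((r-b>12)&(g-b>8)&(r>140))[160:220,430:495]
p=np.argwhere(m)[:,::-1]+[430,160];P=(ray("top",p,.017)*1000).astype(np.float32)
print(len(p),cv2.minEnclosingCircle(P),rect(P/1000))
E
```

```text
t 29.45 tcp [477.1967 277.7516 173.704 ] yaw 6.9799481846085625 rp [3.1411 0.0007] w 0.08775805936138237 F [ 0.0574 -0.1754 -0.6296]
479,278,62,7 shift [  1.8  -0.  111.7] turn z -0.0
1249 ((558.3128051757812, -332.509033203125), 48.67367172241211) (array([ 0.5586, -0.3326]), (92.95503997802734, 94.8847885131836), 89.09808349609375)
```

The round tray is confirmed at (558, −332), radius 48.7 mm against 49 given. Descend and grip.

Call:
arm_command([
  [[1,0,8],[0,0,0],1],
  [[0,0,16],[0,0,0],1],
  [[0,0,16],[0,0,0],1],
  [[0,0,16],[0,0,0],1],
  [[0,0,16],[0,0,0],1],
  [[0,0,16],[0,0,0],1],
  [[0,0,14],[0,0,0],1],
  [[0,0,8],[0,0,0],1],
  [[0,0,0],[0,0,0],1],
  [[0,0,0],[0,0,0],1],
  [[0,0,0],[0,0,0],0],
  [[0,0,0],[0,0,0],0],
  [[0,0,0],[0,0,0],0],
  [[0,0,0],[0,0,0],0],
  [[0,0,0],[0,0,0],0],
  [[0,0,0],[0,0,0],0],
  [[0,0,0],[0,0,0],0],
  [[0,0,0],[0,0,0],0],
  [[0,0,0],[0,0,0],0],
])

```text
t: 31.08
eef_pos: [0.4787, 0.2783, 0.0645]
ee_rot: [-3.142, -0.0, 0.123]
force: [-0.5, -0.4, 5.9]
width: 0.0594
```

```bash
python3 go.py 479,278,175,7 500,-94,175,7 558,-332,175,7
```

```text
t 31.0833 tcp [478.667  278.2691  64.5048] yaw 7.065426105685238 rp [-3.1415 -0.0004] w 0.059389184936461684 F [-0.4898 -0.4297  5.8602]
479,278,175,7 shift [   0.3    0.3 -110.5] turn z 0.1
500,-94,175,7 shift [-24.5 371.8  -0. ] turn z 0.0
558,-332,175,7 shift [ 28.6 243.3  -0. ] turn z 0.0
```

Call:
arm_command([
  [[0,0,-5],[0,0,0],0],
  [[0,0,-12],[0,0,0],0],
  [[0,0,-18],[0,0,0],0],
  [[0,0,-20],[0,0,0],0],
  [[0,0,-20],[0,0,0],0],
  [[0,0,-18],[0,0,0],0],
  [[0,0,-12],[0,0,0],0],
  [[0,10,-6],[0,0,0],0],
  [[-1,16,0],[0,0,0],0],
  [[-2,20,0],[0,0,0],0],
  [[-2,22,0],[0,0,0],0],
  [[-2,22,0],[0,0,0],0],
  [[-2,22,0],[0,0,0],0],
  [[-2,22,0],[0,0,0],0],
  [[-2,22,0],[0,0,0],0],
  [[-2,22,0],[0,0,0],0],
  [[-2,22,0],[0,0,0],0],
  [[-2,22,0],[0,0,0],0],
  [[-2,22,0],[0,0,0],0],
  [[-2,22,0],[0,0,0],0],
])

```text
t: 32.75
eef_pos: [0.4866, 0.0091, 0.1737]
ee_rot: [3.141, 0.003, 0.122]
force: [-0.2, 0.8, -4.9]
width: 0.0592
```

Call:
arm_command([
  [[-1,22,0],[0,0,0],0],
  [[-1,22,0],[0,0,0],0],
  [[-1,22,0],[0,0,0],0],
  [[0,22,0],[0,0,0],0],
  [[0,17,0],[0,0,0],0],
  [[2,22,0],[0,0,0],0],
  [[2,22,0],[0,0,0],0],
  [[3,22,0],[0,0,0],0],
  [[3,22,0],[0,0,0],0],
  [[3,22,0],[0,0,0],0],
  [[3,22,0],[0,0,0],0],
  [[3,22,0],[0,0,0],0],
  [[3,22,0],[0,0,0],0],
  [[3,22,0],[0,0,0],0],
  [[3,18,0],[0,0,0],0],
  [[1,12,0],[0,0,0],0],
  [[0,7,0],[0,0,0],0],
  [[0,0,0],[0,0,0],0],
  [[0,0,0],[0,0,0],0],
  [[0,0,0],[0,0,0],0],
])

```text
t: 34.42
eef_pos: [0.5554, -0.322, 0.1748]
ee_rot: [-3.141, 0.0, 0.123]
force: [0.5, -0.3, -5.7]
width: 0.0596
```

```bash
python3 go.py 558,-332,57.5,7
```

```text
t 34.4167 tcp [ 555.4175 -322.0375  174.8377] yaw 7.068301715274757 rp [-3.141   0.0004] w 0.05955712207436155 F [ 0.5498 -0.2731 -5.6605]
558,-332,57.5,7 shift [  1.3  10.2 117.3] turn z 0.1
```

Call:
arm_command([
  [[1,5,5],[0,0,0],0],
  [[0,5,12],[0,0,0],0],
  [[0,0,16],[0,0,0],0],
  [[0,0,16],[0,0,0],0],
  [[0,0,16],[0,0,0],0],
  [[0,0,16],[0,0,0],0],
  [[0,0,14],[0,0,0],0],
  [[0,0,9],[0,0,0],0],
  [[0,0,6],[0,0,0],0],
  [[0,0,3],[0,0,0],0],
  [[0,0,0],[0,0,0],0],
  [[0,0,0],[0,0,0],0],
  [[0,0,0],[0,0,0],0],
])

```text
t: 35.5
eef_pos: [0.5588, -0.3328, 0.063]
ee_rot: [3.141, -0.001, 0.123]
force: [-0.8, 0.0, -4.1]
width: 0.0595
```

Call:
arm_command([
  [[0,0,1.5],[0,0,0],0],
  [[0,0,1],[0,0,0],0],
  [[0,0,1],[0,0,0],0],
  [[0,0,1],[0,0,0],0],
  [[0,0,0.8],[0,0,0],0],
  [[0,0,0],[0,0,0],0],
  [[0,0,0],[0,0,0],0],
])

```text
t: 36.08
eef_pos: [0.5582, -0.3326, 0.0575]
ee_rot: [3.141, -0.0, 0.123]
force: [-3.8, 1.9, 4.8]
width: 0.0595
```

Contact at the expected 57.5 mm. Release, rise, and move off to the side for a clear view.

Call:
arm_command([
  [[0,0,0],[0,0,0],0.9],
  [[0,0,0],[0,0,0],1],
  [[0,0,0],[0,0,0],1],
  [[0,0,0],[0,0,0],1],
  [[0,0,0],[0,0,0],1],
  [[0,0,0],[0,0,0],1],
  [[0,0,0],[0,0,0],1],
  [[0,0,-10],[0,0,0],1],
  [[0,0,-20],[0,0,0],1],
  [[0,0,-25],[0,0,0],1],
  [[0,0,-25],[0,0,0],1],
  [[0,0,-25],[0,0,0],1],
  [[0,0,-20],[0,0,0],1],
  [[-8,15,0],[0,0,0],1],
  [[-10,20,0],[0,0,0],1],
  [[-10,20,0],[0,0,0],1],
  [[-10,20,0],[0,0,0],1],
  [[-10,20,0],[0,0,0],1],
  [[-10,20,0],[0,0,0],1],
  [[-10,20,0],[0,0,0],1],
])

```text
t: 37.75
eef_pos: [0.5069, -0.4759, 0.1828]
ee_rot: [3.141, -0.0, 0.123]
force: [0.6, -0.4, -0.7]
width: 0.0877
```

Call:
arm_command([
  [[-10,20,0],[0,0,0],1],
  [[-10,20,0],[0,0,0],1],
  [[-10,20,0],[0,0,0],1],
  [[0,0,0],[0,0,0],1],
  [[0,0,0],[0,0,0],1],
])

```text
t: 38.17
eef_pos: [0.4841, -0.5391, 0.182]
ee_rot: [-3.142, 0.0, 0.121]
force: [0.4, -0.4, -0.0]
width: 0.0874
```

```bash
python3 go.py
python3 - <<'E'
from h import *
t=arm.grab_frame("top")[:,:,::-1].copy();s=arm.grab_frame("side")[:,:,::-1].copy()
cv2.imwrite("pics/end.png",np.vstack([cv2.resize(t[100:260,160:560],(800,300)),cv2.resize(s[150:420,220:580],(400,300)).repeat(1,0) if 0 else np.hstack([cv2.resize(s[150:420,220:580],(400,300)),np.zeros((300,400,3),np.uint8)])]))
# predicted medallion pixels for centred upright canisters, compared with blobs found nearby
for k,c,z in(("round",(.558,-.3323),.085),("square",(.590,.1345),.079),("oblong",(.475,-.094),.075)):
    for n,im in(("top",t),("side",s)):
        u=proj(n,[*c,z]);w=im.astype(int);m=((w[:,:,0]-w[:,:,2])>=0).astype(np.uint8)
        x,y=u.round().astype(int);mm=np.zeros_like(m);mm[y-7:y+8,x-7:x+8]=m[y-7:y+8,x-7:x+8]
        kk,lab,st,ce=cv2.connectedComponentsWithStats(mm,connectivity=4)
        l=lab[y,x]
        print(k,n,"pred",u,"found",(st[l,4],ce[l],"off mm",(ray(n,ce[l],z)[0]-c)*1000) if l else None)
E
```

```text
t 38.1667 tcp [ 484.0556 -539.0993  182.0373] yaw 6.94138159631757 rp [-3.1416  0.0001] w 0.08740450825306567 F [ 0.4399 -0.4014 -0.0239]
round top pred [470.5298 185.2369] found (np.int32(10), array([469.1, 184.5]), 'off mm', array([1.6365, 3.0885]))
round side pred [393.1322 342.802 ] found (np.int32(18), array([394.6667, 341.6667]), 'off mm', array([3.0065, 2.3066]))
square top pred [259.9102 171.2986] found (np.int32(66), array([259.1364, 171.1364]), 'off mm', array([0.3684, 1.7511]))
square side pred [373.6021 190.7505] found None
oblong top pred [361.8049 222.7782] found (np.int32(63), array([361.9365, 222.4603]), 'off mm', array([ 0.7108, -0.2934]))
oblong side pred [332.6818 257.3518] found (np.int32(40), array([333.2  , 256.975]), 'off mm', array([1.1436, 1.1018]))
```

View pics/end.png

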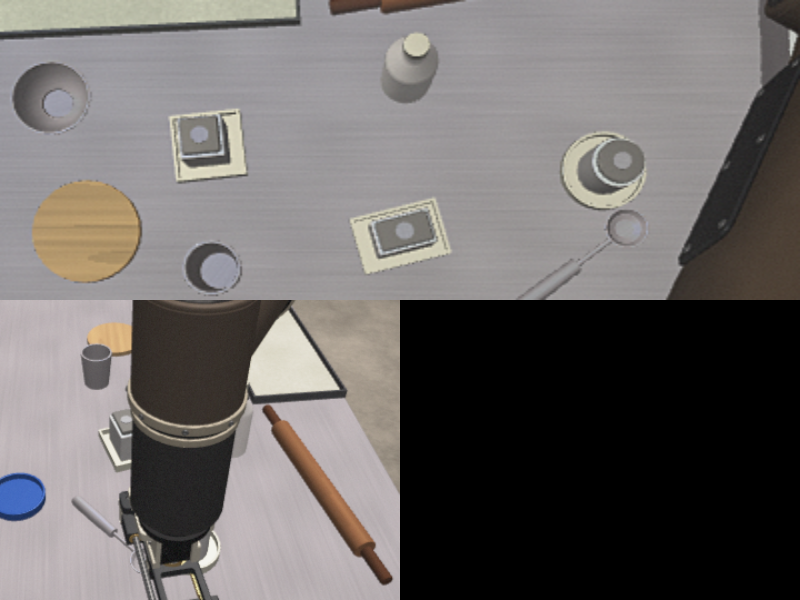

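In the top view all three canisters stand upright in their own trays: square (200,140), oblong (403,233), round (615,165). The bottle and cup are standing. The arm blocks most of the side view, but it is clear of everything and the force reads about 0.

```bash
python3 -c "
from station import arm
print(arm.job_done(),arm.get_state()['t'])"
```

```text
the job is handed in; nothing more can be done
the job is handed in; nothing more can be done
```

I put the three canisters in their own trays and handed the job in at about 38 s of the 128 s. `job_done()` gave no verdict.

I moved the round canister to the board first. The square then went into the square tray, the oblong into the oblong tray and the round into the round tray. I lowered each one until the force reading showed it had touched down, at the expected height, before letting go.

**Last checks:**
- **Top view:** all three stand upright. From the discs on their lids, the square is about 2 mm and the oblong about 1 mm off its tray's centre; the limit is 19 mm.
- **Round canister:** it measured 3–4 mm off centre, but from small, partial patches of pixels, so that figure is rough.
- **Bystanders:** the bottle and the cup are still standing. The arm was clear of everything and the tool force read near zero.

**What did not check out:** the arm blocked most of the final side view. The side reading for the square canister found nothing, and the one for the round came from a partly hidden picture. I had seen the square standing in its tray from the side earlier; the round's final place rests on the top view and the touchdown height. I used 6 of the 14 pictures.

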